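# Show the mortised walnut rail to the inspection camera

## Robot

A 6-joint arm with a two-finger parallel gripper is mounted at the origin on the work surface. World frame = base frame: x ahead of the robot, y to its left, z up, the work surface at z = 0. Lengths are in m, angles in rad, forces in N, time in s.
With the tool pointing down it reaches from about 0.25 to 0.725 m from the base axis. Payload 4 kg.
Tool frame: the origin (TCP) lies on the centre line of the jaws, within the pads' length; the fingertips stand ahead of it and the grasp point (between the pads) lies 11 mm behind it (bot.tip_extent is the z of the fingertips in the tool frame, in m); z points along the fingers, y is the direction in which the jaws open and shut (so a half turn about z gives the same grasp; the last joint's range is limited). The gripper opens to 85 mm and grips with 20 to 120 N. Pads are 22 mm wide; open, the fingers measure 114 mm over their backs; the gripper's body (76 mm by 85 mm) begins 54 mm behind the grasp point. The pads swing forward as they close: fully open they stand 13 mm farther back than shut.
Start: joints at [1.337, 0.241, 0.005, 1.335, 0, 1.571], TCP at [0.116, 0.486, 0.239] pointing down, gripper open.
Joint ranges: [-2.72, 2.72], [-1.05, 1.87], [-1.09, 1.28], [-1.99, 2.15], [-1.42, 1.44], [-3.14, 3.14]. Speed limits (rad/s): [2.79, 2.79, 3.14, 3.14, 3.14, 3.14].

## Interface

Orientations are given as a unit quaternion [x, y, z, w].
In Python, from workcell import bot gives the robot as it stands.
- The arm moves only by the shell command python3 -m jog 'ROWS'. ROWS is JSON, a list that holds one entry, the list of rows, each a list of 7 numbers: the shift along the world's x, y, z in m, then the turn, a rotation vector about the world's x, y, z in degrees, then the closure in counts, from 0 (fully open) to 255 (shut). In form: [[[tx, ty, tz, ax, ay, az, fingers], ...]]. A call has 1 to 10 rows; each row is the pose to reach, as a shift and turn from the pose commanded when the call began; what a row does not reach only later rows make up. A row lasts 1/12 s, in which the tool goes at most 41.7 mm and 7.16 degrees, less where a joint would pass 70% of its speed; a pose out of reach is approached as far as the arm can. A call with a gripper value outside its range is refused whole. The fingers move at their own pace and stop on an object; the grip force is fixed at half the most. Time passes only in rows, so rows that repeat a pose let the fingers close. It gives the time, the measured TCP pose, the force and the opening at its end, in the units of the state.
- bot.get_obs(): the state, without advancing time (a new reading comes with each control period).
- bot.camera(name): name is "scene" or "side" or "wrist"; returns the picture (384x512x3 uint8, blue, green, red); there is no depth.
- bot.camera_model(name): a dict with "K" (3x3 intrinsics, pixels), "k1" (the pictures are not rectified: a ray, as slopes to the right and down, at radius r is drawn at 1 + k1 r^2 times it, then the intrinsics apply), "T" (4x4, takes a point from camera to world coordinates). Camera axes: x right, y down, z forward; pixel columns grow to the right and rows downward; lengths in m; the calibration is good to about 2 mm. A picture is of the moment at which its call begins: read the wrist's pose just before it. camera_model takes no time and is no camera call; for the wrist camera it gives the pose at the moment of the call.
- bot.job_done(): hands the job in, once; it reports no verdict.
The state is a dict: "clock": time; "joint_pos": joint angles; "joint_vel": joint speeds; "tau": joint torques, N m; "eef_pos": TCP position; "tool_rot": TCP orientation; "ft_force": force on the tool from outside, world axes, zero at the start; "ft_torque": the same for the moment, N m; "grip_width": finger opening in m.
Only numpy, scipy, OpenCV 4.12 (cv2) and the standard library are available. Lean on these libraries where they do the work, as an engineer would, in place of code of your own. Each camera call takes 0.05 s, during which the arm holds its last target. There are 200 camera calls.

## Task

Take hold of the dark walnut rail and slide it out flat along the jig's bed, without wrenching it against the blue bridge, until its mortised end is clear of the bridge; only then lift it. Present it in the air to the inspection camera: the mortised end squarely facing the lens, centred on the lens's line of sight (the camera looks down at a slant, so slant the rail to match), about 8 cm in front of the lens, the rail not rolled over, the same face up as it lay. Finish while still holding it there, steady in the gripper; leave the pale beech rail, the camera and the other things on the bench as they are.

Things in the scene. Friction and masses are not known exactly. Their poses are not given: they have to be found in the camera images.
- walnut_center (a point): Centre (half-way up) of the dark walnut rail, a loose bar 180 mm long (x), 30 mm wide (y), 40 mm tall (z), about 0.15 kg, lying on the jig's bed in either of its two channels. x points along it to its mortised end, z up. Grasp it across its width, near this point. At first 35 to 55 mm of the mortised end are in the tunnel under the bridge.
- walnut_mortise (a point): Centre of the walnut rail's mortised end face, 90 mm along x from the rail's centre: here is the mouth of a 10 by 22 mm slot, 25 mm deep. Same axes as the rail.
- beech: A pale beech rail of the same size and shape in the other channel, 100 mm beside the walnut one, centre to centre; origin in the middle of its underside, x to its mortised end. To be left where it lies.
- jig: Fixed mortising jig. Origin at the underside of its 12 mm thick grey bed, which spans x = -165 to 135 mm and y = -110 to 110 mm; z up, x towards the bridge. The rails lie on the bed along x at y = +50 and -50 mm. The bridge stands over the bed from x = 50 to 110 mm, with a back wall to x = 125 mm; its top is 68 mm above the table.
- bridge: The jig's fixed aluminium bridge with a blue top; same origin and axes as the jig. It forms a tunnel over each channel, 36 mm wide and 46 mm high, from x = 50 mm (open mouth) to 110 mm (closed), so a rail has 3 mm of play at either side and 6 mm above and can leave only by sliding towards -x.
- lens (a point): Centre of the front glass of the inspection camera (white 50 mm cube, black barrel, orange ring of 45 mm diameter at its front), 0.20 to 0.28 m up. It looks along -x of this frame, 9 to 26 degrees below level (varies); y is level, z the camera's own up. A rightly presented rail has its axes parallel to these, pointing the same ways, and its end face at x = -80 mm, y = z = 0.
- stand: Fixed stand of the inspection camera: round foot of 150 mm diameter, steel column of 22 mm diameter and about 0.41 m tall; origin at the centre of the foot's underside. The lens is held 121 mm or a little less in front of the column, towards the stand's -x. The camera's clamp on the column is stiff, but must not be pushed.
- mallet: Bystander: wooden joiner's mallet lying down, head 65 x 110 x 56 mm (x, y, z), handle 24 mm wide reaching to 180 mm on the -x side; origin under the head.
- clamp: Bystander: bar clamp lying flat, bar 300 mm along x, two jaws reaching 80 mm to +y, red handle, 24 mm high; origin under the middle of the bar.
- square: Bystander: try square lying flat, dark wooden stock 28 x 120 x 18 mm, steel blade 180 mm along x; origin under the stock.
- tape: Bystander: yellow tape measure 68 x 62 x 34 mm; origin at the middle of its underside.
- glue: Bystander: upright white bottle with green label and orange cap, 60 mm across, 170 mm tall; origin at the middle of its underside.
Not all that is in view belongs to the job. What is shaped like the part that bears walnut_center but turquoise or yellow is not meant.

How it is judged:
By the outcome, as a careful person would: the job done as asked, in the order asked, and still so for the second after the job is handed in, while the arm keeps its last pose, push and grip.
It also fails if it takes over 38 s, if anything falls off the work surface, if the arm or the gripper's body presses on something with over 40 N, if the wrist force passes 120 N, or if a joint passes its speed limit or range.

## Working session

There is one attempt and no reset: what is moved stays moved. The work goes in short steps, Python scripts to look and compute and a shell command to move; the robot and the scene stay as the last step left them, time stands still between calls to the robot, and variables do not carry over. Pictures are saved under pics/ and viewed, about 8 in all and at most 12, crops included, and the job is handed in when it is done.

```bash
mkdir -p pics; cat > h.py <<'E'
import numpy as np, cv2
from workcell import bot
from scipy.spatial.transform import Rotation as R
def ray(m,u,v):
    K=np.array(m["K"]);k=m["k1"];T=np.array(m["T"])
    d=np.array([(u-K[0,2])/K[0,0],(v-K[1,2])/K[1,1]]);s=d.copy()
    for _ in range(30): s=d/(1+k*(s@s))
    r=T[:3,:3]@np.array([s[0],s[1],1]);return T[:3,3],r/np.linalg.norm(r)
def onz(m,u,v,z):
    o,r=ray(m,u,v);return o+r*(z-o[2])/r[2]
def proj(m,p):
    K=np.array(m["K"]);T=np.array(m["T"]);q=T[:3,:3].T@(np.array(p)-T[:3,3]);s=q[:2]/q[2];s=s*(1+m["k1"]*(s@s))
    return K[0,0]*s[0]+K[0,2],K[1,1]*s[1]+K[1,2]
def tri(rs):
    A=0;b=0
    for o,r in rs:
        P=np.eye(3)-np.outer(r,r);A=A+P;b=b+P@o
    p=np.linalg.solve(A,b);return p,[np.linalg.norm(np.cross(p-o,r)) for o,r in rs]
E
python3 - <<'E'
from h import *
print(bot.get_obs(),bot.tip_extent)
for n in("scene","side","wrist"):
    m=bot.camera_model(n);print(n,np.round(np.array(m["T"]),3).tolist(),np.array(m["K"]).tolist(),m["k1"])
    im=bot.camera(n);cv2.imwrite(f"pics/{n}0.png",im)
a=[cv2.imread(f"pics/{n}0.png") for n in("scene","side")]
for n,i in zip(("scene","side"),a): cv2.imwrite(f"pics/{n}0b.png",cv2.resize(i,(800,600),interpolation=cv2.INTER_CUBIC))
E
```

```text
{'clock': 0.0, 'joint_pos': array([1.33700244e+00, 2.41401808e-01, 3.75101274e-03, 1.33520420e+00,
       4.49217816e-06, 1.57081800e+00]), 'joint_vel': array([-0.00138751, -0.00017754,  0.00076552,  0.00010632,  0.00028266,
       -0.0006096 ]), 'tau': array([-7.83822748e-05, -3.72316182e+01,  2.52408582e+01,  1.68150914e-02,
       -9.78911135e-05,  2.04432247e-06]), 'eef_pos': array([0.1156936 , 0.48580953, 0.23842874]), 'tool_rot': array([ 1.16641597e-01,  9.93173539e-01, -1.02205048e-03, -1.22272062e-04]), 'ft_force': array([ 0.18795384, -1.12578765, -0.54905681]), 'ft_torque': array([-0.02760094, -0.01606764, -0.03282968]), 'grip_width': 0.08554211659438304} 0.008
scene [[-0.456, 0.558, -0.693, 1.321], [0.89, 0.276, -0.363, 0.453], [-0.011, -0.783, -0.622, 0.899], [0.0, 0.0, 0.0, 1.0]] [[363.4140872061727, 0.0, 251.32168187348717], [0.0, 363.4140872061727, 195.03763283191645], [0.0, 0.0, 1.0]] -0.11128588063309956
side [[0.834, -0.343, 0.432, -0.356], [-0.551, -0.548, 0.629, -1.202], [0.021, -0.763, -0.647, 1.415], [0.0, 0.0, 0.0, 1.0]] [[499.2534316047945, 0.0, 249.69359100953153], [0.0, 499.2534316047945, 196.38745606055383], [0.0, 0.0, 1.0]] 0.02430077794985849
wrist [[0.232, 0.922, 0.312, 0.035], [0.973, -0.219, -0.076, 0.506], [-0.002, 0.321, -0.947, 0.373], [0.0, 0.0, 0.0, 1.0]] [[275.1085958511087, 0.0, 257.22049600394473], [0.0, 275.1085958511087, 192.78702071104246], [0.0, 0.0, 1.0]] -0.02451179622725335
```

View pics/scene0b.png

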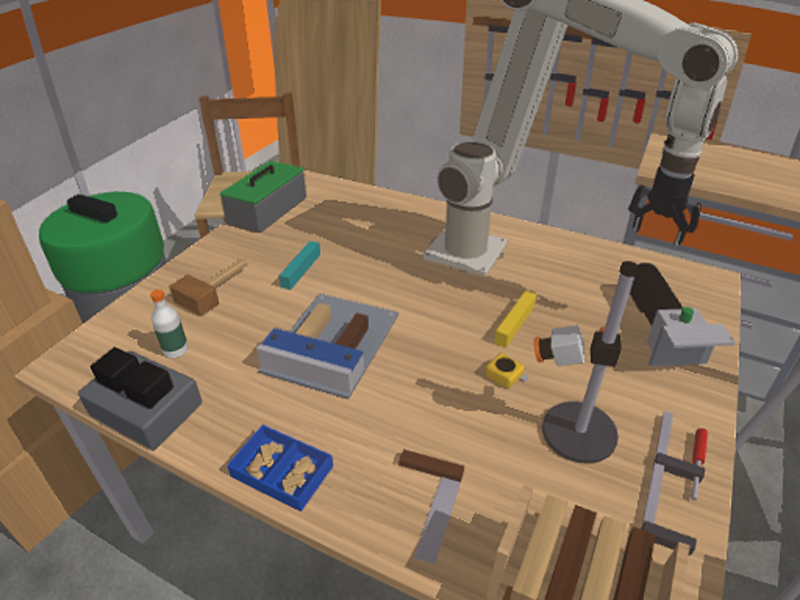

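View pics/side0b.png

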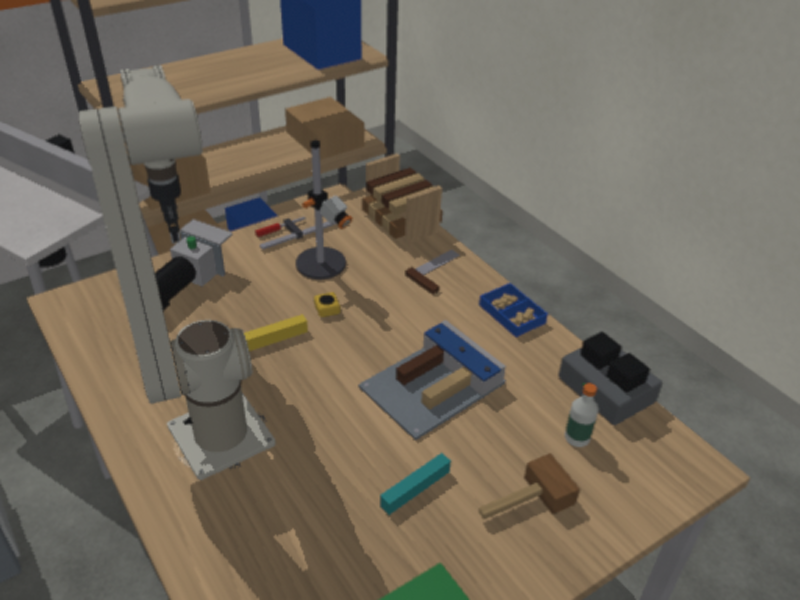

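The scene shows the walnut rail in the jig at scene px (350,332)/800 wide, the beech beside it at (315,322), and the inspection camera at (560,347) with its ring at (540,347). Other candidates are the dark strips in the rack (570,545) and (630,560), and the turquoise (300,262) and yellow (515,318) bars. Only the dark bar in the jig under the blue bridge fits. I'll confirm it in a crop.

```bash
python3 - <<'E'
from h import *
s=cv2.imread("pics/scene0.png");d=cv2.imread("pics/side0.png")
def crop(i,x,y,w,h,k): return cv2.resize(i[y:y+h,x:x+w],None,fx=k,fy=k,interpolation=cv2.INTER_CUBIC)
a=crop(s,160,180,100,75,4);b=crop(d,225,200,100,75,4);c=crop(s,325,160,100,75,4);e=crop(d,170,85,100,75,4)
cv2.imwrite("pics/c1.png",np.vstack([np.hstack([a,b]),np.hstack([c,e])]))
E
```

```text
(no output)
```

View pics/c1.png

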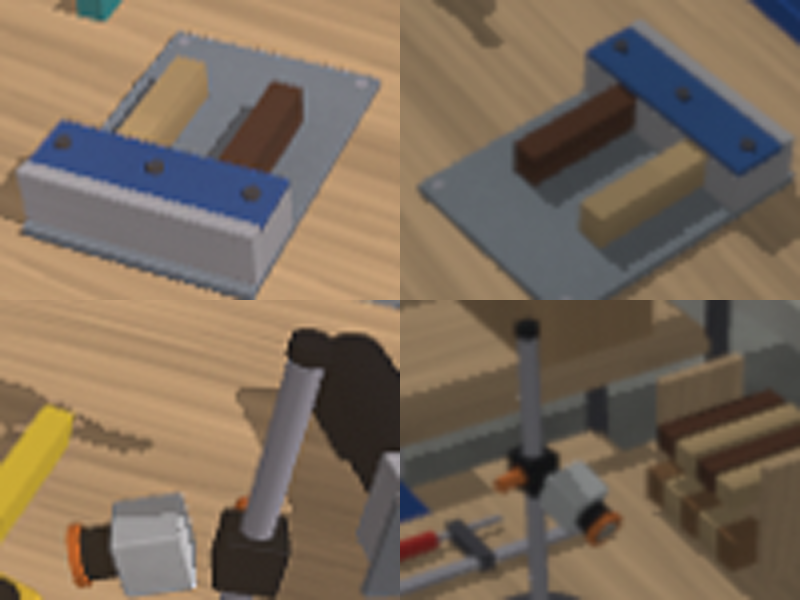

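The crop confirms the dark walnut rail in the jig, with its free end towards the robot, the beech beside it, and the orange lens ring in both views at scene crop (75,556) and side crop (605,525).

```bash
python3 - <<'E'
from h import *
ms=bot.camera_model("scene");md=bot.camera_model("side")
S=lambda x,y,ox=160,oy=180:(ox+x/4,oy+y/4)
D=lambda x,y,ox=225,oy=200:(ox+x/4,oy+y/4)
for n,p in dict(bedL=(178,36),bedR=(380,80),bedfront=(252,297)).items(): print("scene",n,onz(ms,*S(*p),.012 if n!="bedfront" else 0))
print("side bedcorner",onz(md,*D(20,187),.012),onz(md,417/1.5625,432/1.5625,.012))
for p in [(62,120),(291,180),(62,142),(154,167),(252,193)]: print("scene br",p,onz(ms,*S(*p),.068))
for p in [(188,88),(238,22),(390,140),(340,172),(221,46),(284,94),(347,145)]: print("side br",p,onz(md,*D(*p),.068))
for p in [(277,82),(303,90)]: print("scene wal",onz(ms,*S(*p),.052))
for p in [(115,150),(138,162)]: print("side wal",onz(md,*D(*p),.052))
# orange ring
for n,box in(("scene",(335,210,355,240)),("side",(212,130,230,145))):
    im=cv2.imread(f"pics/{n}0.png");h=cv2.cvtColor(im,cv2.COLOR_BGR2HSV)
    x0,y0,x1,y1=box;m=((h[...,0]<16)&(h[...,1]>150)&(h[...,2]>90)).astype(np.uint8)
    k=np.zeros_like(m);k[y0:y1,x0:x1]=m[y0:y1,x0:x1]
    v,u=np.nonzero(k);print(n,len(u),u.mean(),v.mean(),u.min(),u.max(),v.min(),v.max())
p,e=tri([ray(ms,325+75/4,160+256/4),ray(md,170+204/4,85+227/4)]);print("ring",p,e)
p,e=tri([ray(ms,325+152/4,160+246/4),ray(md,170+173/4,85+198/4)]);print("body",p,e)
p,e=tri([ray(ms,325+307/4,160+35/4),ray(md,170+127/4,85+23/4)]);print("coltop",p,e)
cv2.imwrite("pics/w0.png",cv2.imread("pics/wrist0.png"))
E
```

```text
scene bedL [ 0.38087705 -0.25190137  0.012     ]
scene bedR [ 0.35317523 -0.03836175  0.012     ]
scene bedfront [ 0.64102522 -0.0124633   0.        ]
side bedcorner [ 0.35038956 -0.04947906  0.012     ] [ 0.38529404 -0.24913396  0.012     ]
scene br (62, 120) [ 0.58841056 -0.23342333  0.068     ]
scene br (291, 180) [ 0.564955   -0.01471763  0.068     ]
scene br (62, 142) [ 0.61220077 -0.21589582  0.068     ]
scene br (154, 167) [ 0.60292607 -0.12641125  0.068     ]
scene br (252, 193) [ 0.59305011 -0.03591     0.068     ]
side br (188, 88) [ 0.53279533 -0.06935894  0.068     ]
side br (238, 22) [ 0.63333485 -0.01632195  0.068     ]
side br (390, 140) [ 0.65489675 -0.23208399  0.068     ]
side br (340, 172) [ 0.58725062 -0.23994064  0.068     ]
side br (221, 46) [ 0.5968924  -0.03671731  0.068     ]
side br (284, 94) [ 0.60780108 -0.12671024  0.068     ]
side br (347, 145) [ 0.61558628 -0.21531682  0.068     ]
scene wal [ 0.44147209 -0.09990555  0.052     ]
scene wal [ 0.44092513 -0.07281472  0.052     ]
side wal [ 0.43331245 -0.08936939  0.052     ]
side wal [ 0.44291984 -0.1145512   0.052     ]
scene 48 343.5625 223.4375 342 347 216 231
side 17 220.1764705882353 140.41176470588235 217 224 138 144
ring [0.54803052 0.33975785 0.20571862] [np.float64(0.001096823669157621), np.float64(0.0010968236691577893)]
body [0.53546606 0.38655574 0.22229547] [np.float64(0.0010636969300688158), np.float64(0.0010636969300686602)]
coltop [0.52150384 0.44602191 0.40803907] [np.float64(0.000633527356023964), np.float64(0.0006335273560239187)]
```

View pics/wrist0.png

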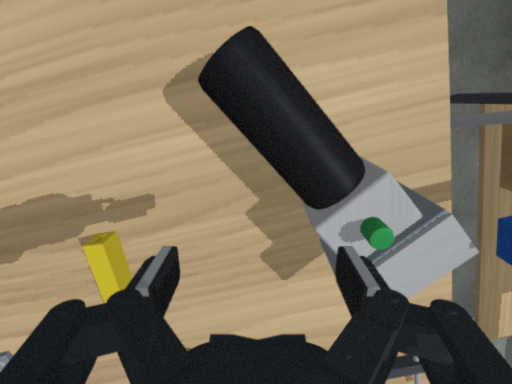

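The ring triangulates to about (0.548,0.340,0.206) with 1 mm ray residual, within the stated height range. The walnut's free end is near (0.44,-0.09) and the jig yaw is about 7°. The wrist picture shows only the yellow bar and a clutter machine. I'll move towards the jig and take a closer look at the lens on the way.

```bash
python3 -m jog '[[[0.29,-0.28,0.09,0,0,20,0],[0.29,-0.28,0.09,0,0,20,0],[0.29,-0.28,0.09,0,0,20,0],[0.29,-0.28,0.09,0,0,20,0],[0.29,-0.28,0.09,0,0,20,0],[0.29,-0.28,0.09,0,0,20,0],[0.29,-0.28,0.09,0,0,20,0],[0.29,-0.28,0.09,0,0,20,0],[0.29,-0.28,0.09,0,0,20,0],[0.29,-0.28,0.09,0,0,20,0]]]'
python3 - <<'E'
from h import *
import json
m=bot.camera_model("wrist");im=bot.camera("wrist");cv2.imwrite("pics/w1.png",im)
json.dump({k:np.array(v).tolist() for k,v in m.items()},open("w1.json","w"))
print(np.round(np.array(m["T"]),3).tolist(),proj(m,[.548,.34,.206]),bot.get_obs()["joint_pos"])
E
```

```text
clock: 0.98
eef_pos: [0.4014, 0.2097, 0.328]
tool_rot: [-0.058, 0.998, 0.0, -0.0]
ft_force: [1.0, 0.7, 0.5]
grip_width: 0.0855
[[-0.115, 0.941, 0.319, 0.319], [0.993, 0.109, 0.037, 0.201], [-0.0, 0.321, -0.947, 0.463], [0.0, 0.0, 0.0, 1.0]] (np.float64(352.37479946325385), np.float64(318.2963728597756)) [ 0.47061594  0.12722695  0.09732838  1.53659722 -0.00566136  0.36327977]
```

View pics/w1.png

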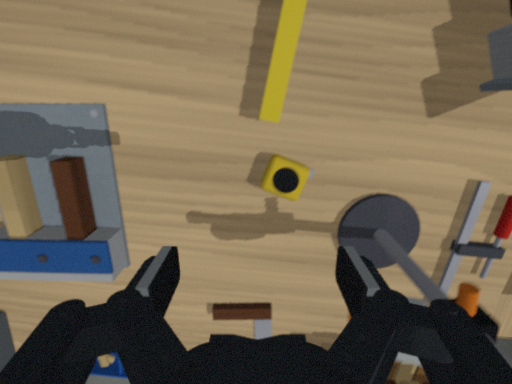

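This view shows the jig on the left, with walnut at (73,197) and beech at (18,195). The stand foot is at (378,230), and the lens is hidden behind the right finger. Next I go above the rail.

```bash
python3 -m jog '[[[0.07,-0.3,-0.1,0,0,0,0],[0.07,-0.3,-0.1,0,0,0,0],[0.07,-0.3,-0.1,0,0,0,0],[0.07,-0.3,-0.1,0,0,0,0],[0.07,-0.3,-0.1,0,0,0,0],[0.07,-0.3,-0.1,0,0,0,0],[0.07,-0.3,-0.1,0,0,0,0],[0.07,-0.3,-0.1,0,0,0,0],[0.07,-0.3,-0.1,0,0,0,0]]]'
python3 - <<'E'
from h import *
import json
w=json.load(open("w1.json"));w["K"]=np.array(w["K"]);print("foot",onz(w,378,230,.012))
m=bot.camera_model("wrist");im=bot.camera("wrist");cv2.imwrite("pics/w2.png",cv2.resize(im,(768,576),interpolation=cv2.INTER_CUBIC))
json.dump({k:np.array(v).tolist() for k,v in m.items()},open("w2.json","w"))
E
```

```text
clock: 1.78
eef_pos: [0.47, -0.0929, 0.2249]
tool_rot: [-0.054, 0.999, -0.001, -0.002]
ft_force: [0.5, 0.6, 0.1]
grip_width: 0.0854
foot [0.51699074 0.44529874 0.012     ]
```

View pics/w2.png

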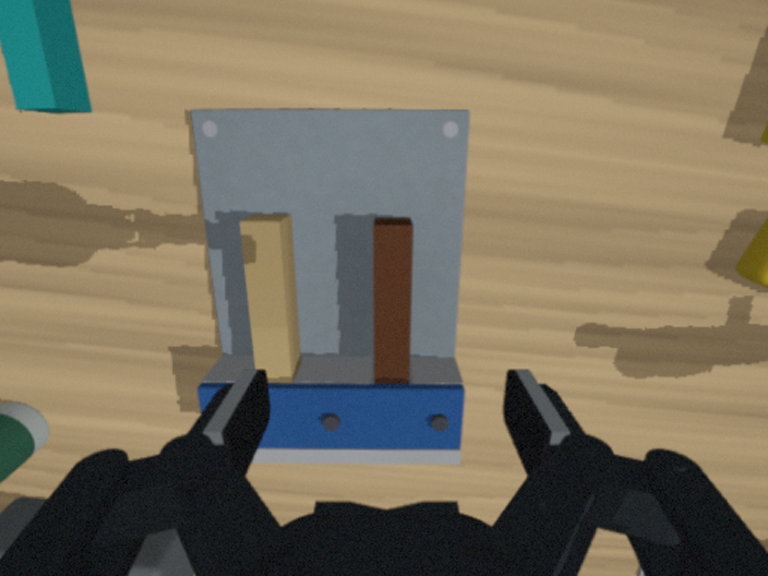

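The walnut's top face has corners (374,224), (412,224), (410,382) and (374,382). The blue edge is at y≈384, and the bed's rear corners are (193,110) and (468,110).

```bash
python3 - <<'E'
from h import *
import json
m=json.load(open("w2.json"))
f=lambda u,v,z:onz(m,u/1.5-.17,v/1.5-.17,z)
a,b,c,d=[f(*p,.052) for p in((374,224),(412,224),(410,382),(374,382))];print(a,b,c,d)
print("w",np.linalg.norm(a-b))
ax=(c+d-a-b);print("rail yaw",np.degrees(np.arctan2(ax[1],ax[0])))
e1,e2=f(202,384,.068),f(462,384,.068);print("br",e1,e2,np.linalg.norm(e1-e2),np.degrees(np.arctan2(e1[0]-e2[0],e2[1]-e1[1])))
g1,g2=f(193,110,.012),f(468,110,.012);print("bed",g1,g2,np.linalg.norm(g1-g2),np.degrees(np.arctan2(g1[0]-g2[0],g2[1]-g1[1])))
y=np.radians(6.5);X=np.array([np.cos(y),np.sin(y),0]);E=(a+b)/2
print("centre",E+.09*X,"end->mouth",((e1+e2)/2-E)@X)
o=bot.get_obs();print(o["eef_pos"],R.from_quat(o["tool_rot"]).as_matrix().round(4).tolist())
# where do grasp point at rail centre project
E
```

```text
[ 0.44061389 -0.10484819  0.052     ] [ 0.43752298 -0.07659303  0.052     ] [ 0.57140099 -0.06098893  0.052     ] [ 0.57474194 -0.09148437  0.052     ]
w 0.02842371656606657
rail yaw 6.1689669775325235
br [ 0.5826245  -0.23101257  0.068     ] [ 0.55920644 -0.02095378  0.068     ] 0.21136011923739584 6.361258749626568
bed [ 0.37327677 -0.25538578  0.012     ] [ 0.35054444 -0.04133567  0.012     ] 0.21525382830383 6.062143816426268
centre [ 0.5284899  -0.08053232  0.052     ] end->mouth 0.1270076677109398
[ 0.46976605 -0.09061415  0.22582932] [[-0.9939, -0.1098, -0.0035], [-0.1098, 0.994, 0.0006], [0.0034, 0.001, -1.0]]
```

Rail end to mouth is 127 mm, so 53 mm is in the tunnel, as the description allows. The yaw is 6.2° and the centre is (0.5285,-0.0805). I'll descend part-way and recheck.

```bash
python3 -m jog '[[[0.058,0.01,-0.1,0,0,0,0],[0.058,0.01,-0.1,0,0,0,0],[0.058,0.01,-0.1,0,0,0,0],[0.058,0.01,-0.1,0,0,0,0],[0.058,0.01,-0.1,0,0,0,0]]]'
python3 - <<'E'
from h import *
import json
m=bot.camera_model("wrist");o=bot.get_obs();im=bot.camera("wrist");cv2.imwrite("pics/w3.png",cv2.resize(im,(768,576),interpolation=cv2.INTER_CUBIC))
json.dump({k:np.array(v).tolist() for k,v in m.items()},open("w3.json","w"))
print(o["eef_pos"],R.from_quat(o["tool_rot"]).as_matrix().round(4).tolist())
h=cv2.cvtColor(im,cv2.COLOR_BGR2HSV);k=((h[...,0]<14)&(h[...,1]>120)&(h[...,2]>50)&(h[...,2]<130))
for v in range(100,250,15):
    u=np.nonzero(k[v,180:340])[0]+180
    if len(u)>5: print(v,u.min(),u.max(),len(u),[tuple(h[v,int(u.mean())])])
E
```

```text
clock: 2.25
eef_pos: [0.5272, -0.0768, 0.126]
tool_rot: [-0.059, 0.998, 0.001, -0.003]
ft_force: [0.1, -0.0, 0.1]
grip_width: 0.085
[ 0.52720091 -0.07680092  0.12597574] [[-0.9931, -0.1171, -0.0052], [-0.1172, 0.9931, 0.001], [0.005, 0.0015, -1.0]]
100 231 270 40 [(np.uint8(11), np.uint8(150), np.uint8(97))]
115 231 269 39 [(np.uint8(12), np.uint8(165), np.uint8(96))]
130 232 269 38 [(np.uint8(11), np.uint8(152), np.uint8(94))]
145 232 269 38 [(np.uint8(10), np.uint8(146), np.uint8(96))]
160 232 268 37 [(np.uint8(12), np.uint8(148), np.uint8(95))]
175 232 268 37 [(np.uint8(11), np.uint8(160), np.uint8(94))]
190 233 267 35 [(np.uint8(12), np.uint8(159), np.uint8(90))]
205 233 267 35 [(np.uint8(12), np.uint8(147), np.uint8(92))]
220 233 266 34 [(np.uint8(10), np.uint8(135), np.uint8(98))]
235 233 266 34 [(np.uint8(12), np.uint8(146), np.uint8(91))]
```

View pics/w3.png

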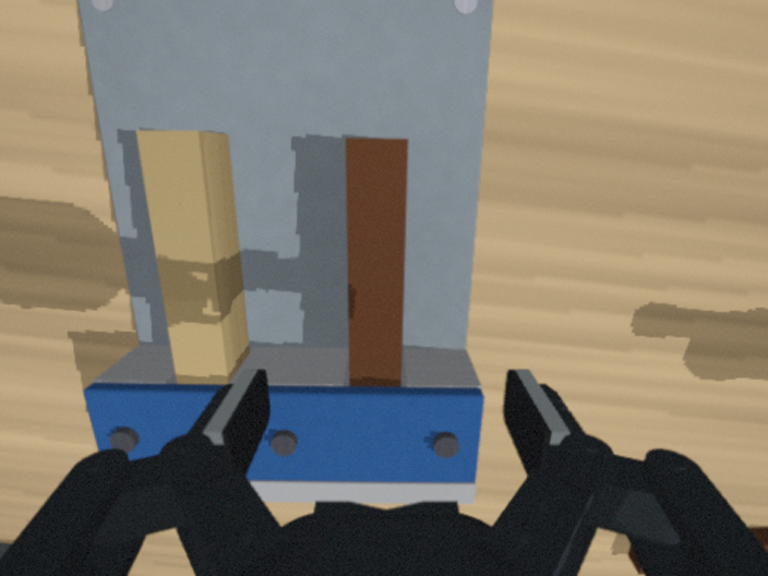

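```bash
python3 - <<'E'
from h import *
import json
m=json.load(open("w3.json"));T=np.array(m["T"])
c=lambda u,v:onz(m,u,v,.052)
p,q=c(250.5,100),c(249.5,235);d=q-p;print(p,q,"yaw",np.degrees(np.arctan2(d[1],d[0])),"w",np.linalg.norm(c(232,160)-c(269,160)))
cy=np.degrees(np.arctan2(T[1,1],T[0,1]));print("cam fwd yaw",cy)
e=onz(m,377/1.5,138/1.5,.052);d/=np.linalg.norm(d);print("end",e,"centre",e+.09*d)
for i in range(4):
    bot_o=bot.get_obs();print(bot_o["eef_pos"],bot_o["clock"])
mm=bot.camera_model("wrist");print(np.array(mm["T"])[:3,3],T[:3,3])
t=bot_o["eef_pos"];r=R.from_quat(bot_o["tool_rot"]).as_matrix();print("centre in tool",r.T@(e+.09*d-t),"yaw tool", np.degrees(np.arctan2(-r[0,1],r[1,1])), "cam in tool",r.T@(np.array(mm["T"])[:3,3]-t),(r.T@np.array(mm["T"])[:3,:3]).round(3).tolist())
E
```

```text
[ 0.44552378 -0.09069623  0.052     ] [ 0.55324157 -0.07965662  0.052     ] yaw 5.851612871604515 w 0.028539602516256504
cam fwd yaw 6.710545003529897
end [ 0.44002481 -0.09070433  0.052     ] centre [ 0.52955584 -0.0815286   0.052     ]
[ 0.528039   -0.07730641  0.1278473 ] 2.3
[ 0.528039   -0.07730641  0.1278473 ] 2.3
[ 0.528039   -0.07730641  0.1278473 ] 2.3
[ 0.528039   -0.07730641  0.1278473 ] 2.3
[ 0.44629464 -0.08640088  0.26282238] [ 0.44592799 -0.08603868  0.26122796]
centre in tool [-0.00113442 -0.00441006  0.0758433 ] yaw tool 6.6965500349393405 cam in tool [ 0.08246114  0.00057066 -0.13484419] [[0.0, -0.947, -0.321], [1.0, 0.0, -0.0], [0.0, -0.321, 0.947]]
```

```bash
python3 -m jog '[[[0.001,-0.005,-0.03,0,0,-0.6,0],[0.001,-0.005,-0.06,0,0,-0.6,0],[0.001,-0.005,-0.08,0,0,-0.6,0],[0.001,-0.005,-0.095,0,0,-0.6,0],[0.001,-0.005,-0.097,0,0,-0.6,0],[0.001,-0.005,-0.097,0,0,-0.6,0],[0.001,-0.005,-0.097,0,0,-0.6,0]]]'
python3 - <<'E'
from h import *
im=bot.camera("wrist");o=bot.get_obs();cv2.imwrite("pics/w4.png",cv2.resize(im,(768,576),interpolation=cv2.INTER_CUBIC));print(o["eef_pos"],o["ft_force"],R.from_quat(o["tool_rot"]).as_matrix().round(4).tolist())
h=cv2.cvtColor(im,cv2.COLOR_BGR2HSV);k=((h[...,0]<14)&(h[...,1]>120)&(h[...,2]>50)&(h[...,2]<130))
for v in range(40,250,30):
    u=np.nonzero(k[v,180:340])[0]+180
    if len(u)>5: print(v,u.min(),u.max(),len(u),(u.min()+u.max())/2)
E
```

```text
clock: 2.88
eef_pos: [0.531, -0.0836, 0.0331]
tool_rot: [-0.052, 0.999, -0.0, 0.002]
ft_force: [0.1, 0.4, 0.4]
grip_width: 0.0854
[ 0.53124147 -0.08363675  0.03318744] [-0.08735188  0.92198652  0.52847803] [[-0.9945, -0.1047, 0.0043], [-0.1047, 0.9945, -0.0007], [-0.0042, -0.0011, -1.0]]
100 225 297 73 261.0
130 226 296 71 261.0
160 227 294 68 260.5
190 228 293 66 260.5
220 229 292 64 260.5
```

```bash
python3 -m jog '[[[0,0.001,-0.005,0,0,0,0],[0,0.001,-0.005,0,0,0,80],[0,0.001,-0.005,0,0,0,255],[0,0.001,-0.005,0,0,0,255],[0,0.001,-0.005,0,0,0,255],[0,0.001,-0.005,0,0,0,255],[0,0.001,-0.005,0,0,0,255],[0,0.001,-0.005,0,0,0,255],[0,0.001,-0.005,0,0,0,255],[0,0.001,-0.005,0,0,0,255]]]'
python3 - <<'E'
from h import *
o=bot.get_obs();print(o["eef_pos"],o["ft_force"],o["ft_torque"],o["grip_width"],R.from_quat(o["tool_rot"]).as_matrix().round(4).tolist())
E
```

```text
clock: 3.77
eef_pos: [0.5298, -0.0825, 0.0259]
tool_rot: [-0.052, 0.999, -0.0, 0.0]
ft_force: [1.1, -0.1, 2.2]
grip_width: 0.0292
[ 0.52983536 -0.08253839  0.02589628] [ 1.13755549 -0.11548941  2.1567613 ] [ 0.08718111 -0.02916903 -0.05755051] 0.029190623164539922 [[-0.9945, -0.1046, 0.0006], [-0.1046, 0.9945, -0.0], [-0.0006, -0.0001, -1.0]]
```

Gripped: opening 29 mm, low force. Now I slide it out flat along yaw 6.1°.

```bash
python3 -m jog '[[[-0.006,-0.0006,0,0,0,0,255],[-0.014,-0.0015,0,0,0,0,255],[-0.022,-0.0024,0,0,0,0,255],[-0.031,-0.0033,0,0,0,0,255],[-0.04,-0.0043,0,0,0,0,255]]]'; python3 -m jog '[[[-0.008,-0.0009,0,0,0,0,255],[-0.016,-0.0017,0,0,0,0,255],[-0.024,-0.0026,0,0,0,0,255],[-0.03,-0.0032,0,0,0,0,255],[-0.034,-0.0036,0,0,0,0,255],[-0.034,-0.0036,0,0,0,0,255],[-0.034,-0.0036,0,0,0,0,255]]]'
python3 - <<'E'
from h import *
o=bot.get_obs();print(o["eef_pos"],o["ft_force"],o["ft_torque"],o["grip_width"])
s=bot.camera("scene");d=bot.camera("side");w=bot.camera("wrist")
c=lambda i,x,y:cv2.resize(i[y:y+75,x:x+100],(400,300),interpolation=cv2.INTER_CUBIC)
cv2.imwrite("pics/c5.png",np.vstack([np.hstack([c(s,160,180),c(d,225,200)]),np.hstack([cv2.resize(w,(400,300)),c(s,190,150)])]))
E
```

```text
clock: 4.18
eef_pos: [0.4888, -0.0869, 0.0259]
tool_rot: [-0.052, 0.999, -0.0, 0.0]
ft_force: [1.8, -0.2, 3.0]
grip_width: 0.0295
clock: 4.77
eef_pos: [0.4543, -0.0905, 0.0259]
tool_rot: [-0.052, 0.999, -0.0, -0.001]
ft_force: [-1.6, -0.4, 8.4]
grip_width: 0.0294
[ 0.45431461 -0.09053045  0.02586819] [-1.57702986 -0.43112891  8.43537453] [ 0.07489964  0.18865691 -0.02494342] 0.029416236027600656
```

View pics/c5.png

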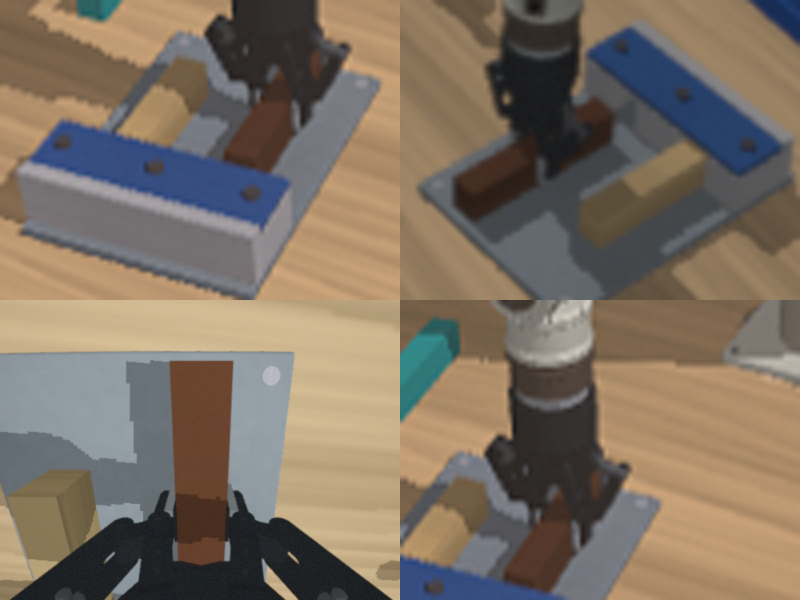

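The rail has slid 75 mm. Its end at crop (250,150) is clear of the bridge, the beech is unmoved, and it is held straight and centred in the wrist view. Lifting and going to a vantage over the lens's side.

```bash
python3 -m jog '[[[0,0,0.02,0,0,0,255],[0,0,0.06,0,0,0,255],[0,0,0.1,0,0,0,255],[0,0.02,0.14,0,0,0,255],[0,0.05,0.17,0,0,0,255],[0,0.09,0.19,0,0,0,255],[0.01,0.12,0.21,0,0,0,255],[0.01,0.15,0.23,0,0,0,255],[0.01,0.18,0.25,0,0,0,255],[0.01,0.21,0.27,0,0,0,255]]]'; python3 -m jog '[[[0.01,0.03,0.02,0,0,0,255],[0.01,0.06,0.04,0,0,0,255],[0.01,0.09,0.06,0,0,0,255],[0.01,0.12,0.065,0,0,0,255],[0.01,0.12,0.065,0,0,0,255],[0.01,0.12,0.065,0,0,0,255],[0.01,0.12,0.065,0,0,0,255]]]'
python3 - <<'E'
from h import *
import json
m=bot.camera_model("wrist");o=bot.get_obs();im=bot.camera("wrist");cv2.imwrite("pics/w6.png",im)
json.dump({k:np.array(v).tolist() for k,v in m.items()},open("w6.json","w"))
print(o["eef_pos"],o["ft_force"],o["grip_width"],proj(m,[.548,.34,.206]),proj(m,[.535,.387,.22]))
cv2.imwrite("pics/w6b.png",cv2.resize(im[150:384,200:512],(800,600),interpolation=cv2.INTER_CUBIC))
E
```

```text
clock: 5.75
eef_pos: [0.4639, 0.1206, 0.2951]
tool_rot: [-0.052, 0.999, -0.001, -0.002]
ft_force: [0.7, 0.3, -1.7]
grip_width: 0.0293
clock: 6.33
eef_pos: [0.4747, 0.239, 0.3588]
tool_rot: [-0.053, 0.999, -0.001, -0.002]
ft_force: [-0.1, 0.4, -1.6]
grip_width: 0.0298
[0.47467415 0.23895731 0.3588143 ] [-0.05779994  0.40088715 -1.59501029] 0.029782305750216672 (np.float64(335.31384068889037), np.float64(248.22116292222165)) (np.float64(381.5594005186519), np.float64(248.15984960332707))
```

View pics/w6b.png

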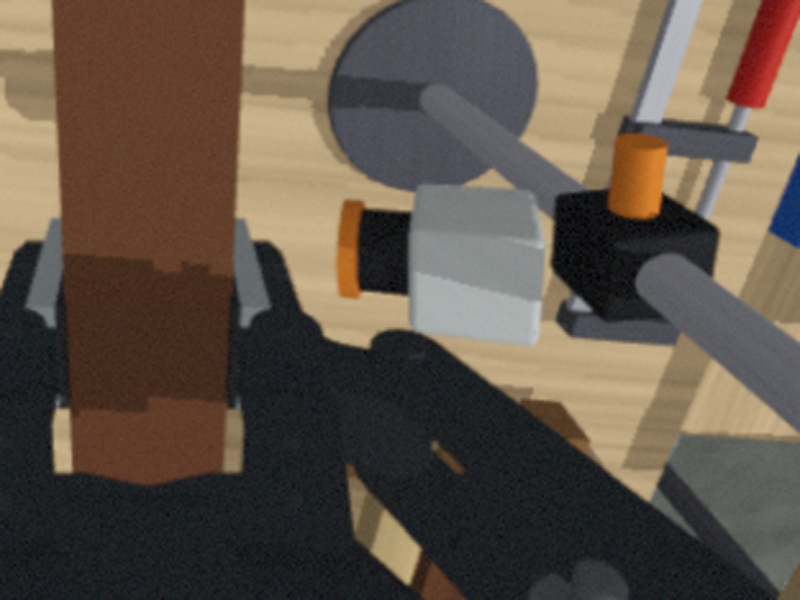

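Ring front is at about px (334,247), and the prediction was (335,248), so the lens position agrees to about 1–2 mm. To get the pitch, I tilt the tool to look at the camera from its side.

```bash
python3 -m jog '[[[0,0,0,0.7,-6.6,0,255],[0,0,-0.02,1.4,-13.2,0,255],[0,0,-0.04,2.1,-19.9,0,255],[-0.007,0.01,-0.06,2.8,-26.5,0,255],[-0.007,0.01,-0.06,3.5,-33.1,0,255],[-0.007,0.01,-0.06,4.2,-39.8,0,255],[-0.007,0.01,-0.06,4.2,-39.8,0,255],[-0.007,0.01,-0.06,4.2,-39.8,0,255],[-0.007,0.01,-0.06,4.2,-39.8,0,255]]]'
python3 - <<'E'
from h import *
import json
m=bot.camera_model("wrist");o=bot.get_obs();im=bot.camera("wrist");cv2.imwrite("pics/w7.png",im)
json.dump({k:np.array(v).tolist() for k,v in m.items()},open("w7.json","w"))
u,v=proj(m,[.548,.34,.206]);print(o["eef_pos"],o["joint_pos"],u,v)
x=int(min(max(u-80,0),312));y=int(min(max(v-120,0),150));print(x,y)
cv2.imwrite("pics/w7b.png",cv2.resize(im[y:y+150,x:x+200],(800,600),interpolation=cv2.INTER_CUBIC))
E
```

```text
clock: 7.13
eef_pos: [0.4701, 0.2499, 0.3033]
tool_rot: [-0.048, 0.938, 0.019, 0.342]
ft_force: [0.6, 0.9, -0.5]
grip_width: 0.029
[0.47008721 0.24993059 0.30328705] [ 0.68559266 -0.14065232 -0.4641455   0.63387845 -0.36026361  0.46743704] 336.71757958767336 189.12587713824394
256 69
```

View pics/w7b.png

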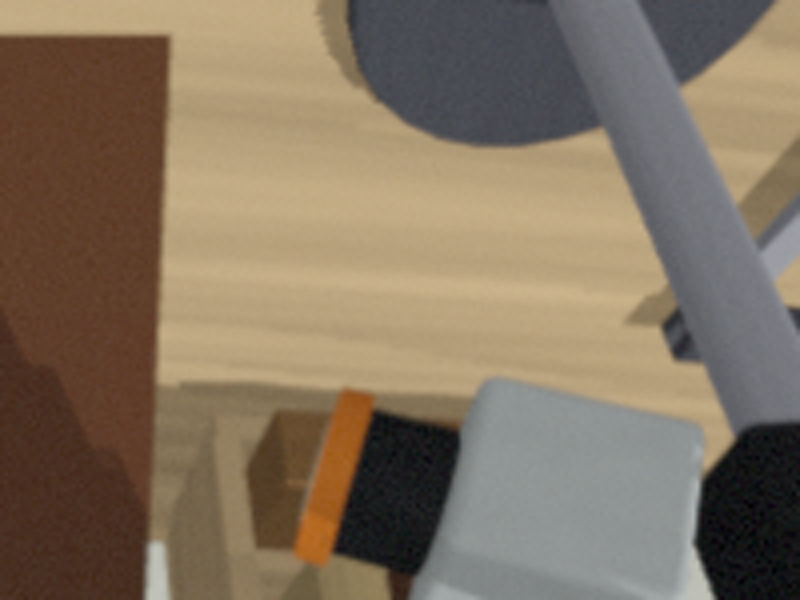

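The ring is seen nearly edge-on: its front edge runs from (345,390) to (296,558) in the crop, with centre (320,474). The barrel mid-line goes from (353,481) to (438,501).

```bash
python3 - <<'E'
from h import *
import json
a=json.load(open("w6.json"));b=json.load(open("w7.json"));ms=bot.camera_model("scene");md=bot.camera_model("side")
A=lambda x,y:(200+x*.39-.3,150+y*.39-.3);B=lambda x,y:(256+x/4-.4,69+y/4-.4)
r=[ray(a,*A(342,249)),ray(b,*B(320,474)),ray(ms,325+74/4,160+256/4),ray(md,170+205/4,85+228/4)]
L,e=tri(r[:2]);print("lens wrist",L,e);L4,e=tri(r);print("all",L4,e)
for sa in(0,.02,.04):
  for sb in(.22,.25,.29):
    na=np.cross(ray(a,*A(342,249))[1],ray(a,*A(442,249+100*sa))[1]);nb=np.cross(ray(b,*B(320,474))[1],ray(b,*B(420,474+100*sb))[1])
    x=np.cross(na,nb);x/=np.linalg.norm(x);x*=np.sign(x[1]);print(sa,sb,"yaw %.1f pitch %.1f"%(np.degrees(np.arctan2(x[1],x[0])),np.degrees(np.arcsin(x[2]))))
c,e=tri([ray(a,*A(411,252)),ray(b,*B(438,501))]);print("barrel back",c,e,c-L)
d=np.array([.519,.4457])-L[:2];print("col yaw",np.degrees(np.arctan2(d[1],d[0])),np.linalg.norm(d))
# cube edge nearest: w7 (490,380)-(703,428)
E
```

```text
lens wrist [0.5473018  0.33825727 0.20409315] [np.float64(0.0005705373068831765), np.float64(0.0005705373068832603)]
all [0.54756541 0.33844948 0.20455162] [np.float64(0.0008955768051695332), np.float64(0.0006614803361831182), np.float64(0.0005006487078768104), np.float64(0.0012957493260770127)]
0 0.22 yaw 110.5 pitch 24.0
0 0.25 yaw 112.7 pitch 27.0
0 0.29 yaw 115.6 pitch 30.8
0.02 0.22 yaw 108.2 pitch 22.7
0.02 0.25 yaw 110.3 pitch 25.8
0.02 0.29 yaw 113.2 pitch 29.7
0.04 0.22 yaw 105.9 pitch 21.4
0.04 0.25 yaw 108.0 pitch 24.5
0.04 0.29 yaw 110.8 pitch 28.5
barrel back [0.54000776 0.36482893 0.21488137] [np.float64(0.0001156323892786504), np.float64(0.00011563238927862932)] [-0.00729404  0.02657166  0.01078822]
col yaw 104.75722452921399 0.11110775129377293
```

```bash
cat > tgt.py <<'E'
from h import *
def target(gap,yaw=104.8,p=22,L=np.array([.5475,.3383,.2043])):
    F=R.from_euler("ZY",[yaw,-p],degrees=True).as_matrix();X,Z=F[:,0],F[:,2]
    T=np.c_[-X,F[:,1],-Z];return L-(gap+.09)*X-.006*Z,T,F,L
E
python3 - <<'E'
from tgt import *
o=bot.get_obs();T0=R.from_quat(o["tool_rot"]);p0=o["eef_pos"]
for g in(.16,.08):
    p,T,F,L=target(g);print(g,"tcp",p,"shift",p-p0,"rotvec",np.degrees((R.from_matrix(T)*T0.inv()).as_rotvec()))
print(F.round(3).tolist())
rv=(R.from_matrix(T)*T0.inv()).as_rotvec()
for f in np.linspace(0,1,6):
    q=R.from_rotvec(rv*f)*T0;print(f,"railx",(-q.as_matrix()[:,0]).round(2),"toolz",q.as_matrix()[:,2].round(2))
E
```

```text
0.16 tcp [0.60613715 0.11636731 0.10508525] shift [ 0.1348001  -0.13436667 -0.19972203] rotvec [-17.14200492  11.56622439  97.98551629]
0.08 tcp [0.58718953 0.18808115 0.13505378] shift [ 0.11585248 -0.06265283 -0.16975351] rotvec [-17.14200492  11.56622439  97.98551629]
[[-0.237, -0.967, 0.096], [0.896, -0.255, -0.362], [0.375, -0.0, 0.927]]
0.0 railx [0.76 0.08 0.65] toolz [ 0.64  0.07 -0.76]
0.2 railx [0.71 0.37 0.6 ] toolz [ 0.56  0.23 -0.8 ]
0.4 railx [0.56 0.62 0.55] toolz [ 0.43  0.35 -0.83]
0.6000000000000001 railx [0.33 0.81 0.49] toolz [ 0.26  0.42 -0.87]
0.8 railx [0.06 0.9  0.43] toolz [ 0.08  0.42 -0.9 ]
1.0 railx [-0.24  0.9   0.37] toolz [-0.1   0.36 -0.93]
```

```bash
python3 -m jog '[[[0,-0.03,0,0,0,0,255],[0.01,-0.06,0,-1.1,0.75,6.4,255],[0.02,-0.09,0,-2.2,1.5,12.7,255],[0.03,-0.12,0,-3.3,2.25,19.1,255],[0.04,-0.15,0,-4.5,3,25.5,255],[0.05,-0.17,-0.01,-5.6,3.75,31.8,255],[0.06,-0.17,-0.03,-6.7,4.5,38.2,255],[0.07,-0.17,-0.05,-7.8,5.3,44.6,255],[0.08,-0.17,-0.07,-8.9,6,51,255],[0.09,-0.17,-0.09,-10,6.75,57.2,255]]]'
python3 - <<'E'
from tgt import *
o=bot.get_obs();T0=R.from_quat(o["tool_rot"]);p0=o["eef_pos"];p,T,F,L=target(.13)
print(p0,o["joint_pos"],p-p0,np.degrees((R.from_matrix(T)*T0.inv()).as_rotvec()))
E
```

```text
clock: 8.02
eef_pos: [0.5637, 0.0765, 0.2129]
tool_rot: [-0.504, 0.824, 0.099, 0.24]
ft_force: [-0.5, 0.6, -0.5]
grip_width: 0.0294
[0.56371202 0.07648185 0.21285317] [-0.09026061  0.18793974 -0.25203941  0.84222374  0.44418337 -1.12312669] [ 0.03531977  0.06677815 -0.09652972] [-7.32683644  5.4820649  42.6623531 ]
```

```bash
python3 -m jog '[[[0.005,0.005,-0.015,-1.1,0.8,6.4,255],[0.01,0.01,-0.03,-2.2,1.6,12.7,255],[0.015,0.02,-0.045,-3.2,2.4,18.9,255],[0.02,0.03,-0.06,-4.3,3.2,25.1,255],[0.025,0.045,-0.075,-5.4,4,31.3,255],[0.03,0.06,-0.09,-6.5,4.8,37.6,255],[0.035,0.067,-0.0965,-7.3,5.5,42.7,255],[0.035,0.067,-0.0965,-7.3,5.5,42.7,255],[0.035,0.067,-0.0965,-7.3,5.5,42.7,255],[0.035,0.067,-0.0965,-7.3,5.5,42.7,255]]]'
python3 - <<'E'
from tgt import *
o=bot.get_obs();T0=R.from_quat(o["tool_rot"]);p0=o["eef_pos"];p,T,F,L=target(.08)
print(p0,o["joint_pos"],p-p0,np.degrees((R.from_matrix(T)*T0.inv()).as_rotvec()))
E
```

```text
clock: 8.85
eef_pos: [0.5959, 0.1456, 0.115]
tool_rot: [0.776, -0.601, -0.151, -0.115]
ft_force: [0.2, -0.5, -1.6]
grip_width: 0.0295
[0.59593243 0.14558594 0.11495189] [ 0.06247102  0.59372845  0.15399606  1.21000079  0.37450589 -1.77688061] [-0.0087429   0.04249521  0.02010189] [ 0.12760112 -0.11841709  0.2417338 ]
```

```bash
python3 -m jog '[[[-0.003,0.012,0.005,0,0,0,255],[-0.006,0.024,0.011,0,0,0,255],[-0.008,0.034,0.015,0,0,0,255],[-0.0105,0.0435,0.0195,0,0,0,255],[-0.0105,0.0435,0.0195,0,0,0,255],[-0.0105,0.0435,0.0195,0,0,0,255],[-0.0105,0.0435,0.0195,0,0,0,255],[-0.0105,0.0435,0.0195,0,0,0,255]]]'
python3 - <<'E'
from tgt import *
ps=[];qs=[]
for i in range(4):
    s=bot.camera("scene");o=bot.get_obs();ps.append(o["eef_pos"]);qs.append(o["tool_rot"])
d=bot.camera("side");w=bot.camera("wrist");cv2.imwrite("pics/s8.png",s);cv2.imwrite("pics/d8.png",d);cv2.imwrite("pics/w8.png",w)
p0=np.mean(ps,0);T0=R.from_quat(qs).mean();p,T,F,L=target(.08)
print(p0,np.std(ps,0),p-p0,np.degrees((R.from_matrix(T)*T0.inv()).as_rotvec()),o["joint_vel"].round(3))
M=L-.08*F[:,0]
for n in("scene","side"):
    m=bot.camera_model(n);print(n,"lens",proj(m,L),"M",proj(m,M),"corners",[tuple(np.round(proj(m,M+F@np.array([0,y,z])),1)) for y in(.015,-.015) for z in(.02,-.02)],"tail",[tuple(np.round(proj(m,M+F@np.array([-.18,y,.02])),1)) for y in(.015,-.015)])
c=lambda i,x,y:cv2.resize(i[y:y+75,x:x+100],(400,300),interpolation=cv2.INTER_CUBIC)
cv2.imwrite("pics/c8.png",np.vstack([np.hstack([c(s,280,185),c(d,180,105)]),np.hstack([cv2.resize(w,(400,300)),cv2.resize(s,(400,300))])]))
E
```

```text
clock: 9.52
eef_pos: [0.5828, 0.1898, 0.1335]
tool_rot: [0.777, -0.6, -0.152, -0.114]
ft_force: [0.3, -0.5, -2.2]
grip_width: 0.0292
[0.58298963 0.18967675 0.13327996] [3.75515426e-05 1.99025487e-05 3.59247826e-05] [ 0.0041999  -0.0015956   0.00177381] [ 0.14273716 -0.30316182  0.10542259] [-0.001 -0.001  0.004 -0.     0.001  0.001]
scene lens (np.float64(343.5721359778156), np.float64(223.91243044089828)) M (np.float64(316.0577153621344), np.float64(228.0831512595426)) corners [(np.float64(314.5), np.float64(219.5)), (np.float64(318.4), np.float64(229.5)), (np.float64(313.6), np.float64(226.6)), (np.float64(317.6), np.float64(236.6))] tail [(np.float64(257.8), np.float64(228.5)), (np.float64(255.8), np.float64(235.3))]
side lens (np.float64(221.2855690575199), np.float64(142.3730462664588)) M (np.float64(233.92053471430702), np.float64(155.02436525680375)) corners [(np.float64(232.8), np.float64(153.7)), (np.float64(230.2), np.float64(159.4)), (np.float64(237.6), np.float64(150.7)), (np.float64(235.0), np.float64(156.4))] tail [(np.float64(262.3), np.float64(183.2)), (np.float64(267.0), np.float64(179.9))]
```

View pics/c8.png

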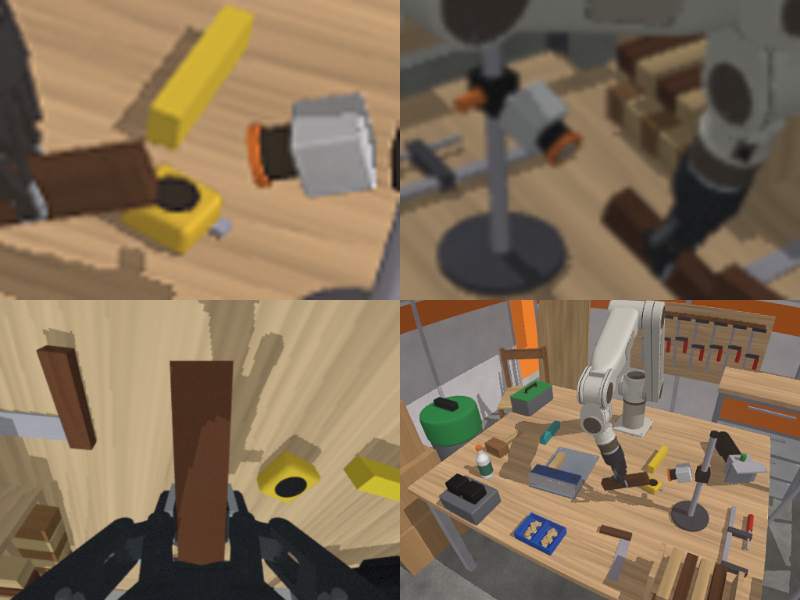

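The rail points at the lens ring, with its end at scene crop (150,175) and the ring at (258,155), and it is still straight in the gripper. I check its position along the gripper from its tail corners in the wrist view, and apply the small measured residual.

```bash
python3 -m jog '[[[0.002,-0.001,0.001,0,0,0,255],[0.004,-0.0015,0.002,0,0.3,0,255],[0.004,-0.0015,0.002,0,0.3,0,255],[0.004,-0.0015,0.002,0,0.3,0,255],[0.004,-0.0015,0.002,0,0.3,0,255]]]'
python3 - <<'E'
from tgt import *
s=bot.camera("scene");d=bot.camera("side");o=bot.get_obs();m=bot.camera_model("wrist");im=bot.camera("wrist")
T=R.from_quat(o["tool_rot"]).as_matrix();p0=o["eef_pos"];p,Tt,F,L=target(.08)
print(p0,p-p0,np.degrees(R.from_matrix(Tt@T.T).as_rotvec()))
def tool(u,v,z=-.026):
    c,r=ray(m,u,v);c=T.T@(c-p0);r=T.T@r;return c+r*(z-c[2])/r[2]
for q in((170,62),(233,61)): print("tail in tool",tool(q[0]*1.28,q[1]*1.28))
h=cv2.cvtColor(im,cv2.COLOR_BGR2HSV);k=((h[...,0]<14)&(h[...,1]>110)&(h[...,2]<140)&(h[...,2]>35))
for v in range(90,230,30):
    u=np.nonzero(k[v,190:320])[0]+190;print(v,u.min(),u.max(),tool(u.min(),v).round(4),tool(u.max()+1,v).round(4))
vv=np.nonzero(k[:,257])[0];print("top row",vv[:3])
c=lambda i,x,y:cv2.resize(i[y:y+60,x:x+80],(640,480),interpolation=cv2.INTER_CUBIC)
cv2.imwrite("pics/s9.png",c(s,285,190))
E
```

```text
clock: 10.23
eef_pos: [0.5872, 0.1886, 0.1356]
tool_rot: [0.777, -0.6, -0.154, -0.113]
ft_force: [-0.2, 0.5, -1.1]
grip_width: 0.0292
[0.58699884 0.18861059 0.13560634] [ 0.00019069 -0.00052944 -0.00055256] [ 0.13118097 -0.57324403  0.07003797]
tail in tool [ 0.0890199  -0.01456792 -0.026     ]
tail in tool [ 0.0894759   0.01503073 -0.026     ]
90 218 296 [ 0.0853 -0.0146 -0.026 ] [ 0.0853  0.0148 -0.026 ]
120 221 296 [ 0.0745 -0.0139 -0.026 ] [ 0.0745  0.0152 -0.026 ]
150 221 294 [ 0.0629 -0.0144 -0.026 ] [ 0.063  0.015 -0.026]
180 222 293 [ 0.0506 -0.0144 -0.026 ] [ 0.0506  0.0151 -0.026 ]
210 223 292 [ 0.0373 -0.0146 -0.026 ] [ 0.0373  0.0152 -0.026 ]
top row [78 79 80]
```

View pics/s9.png

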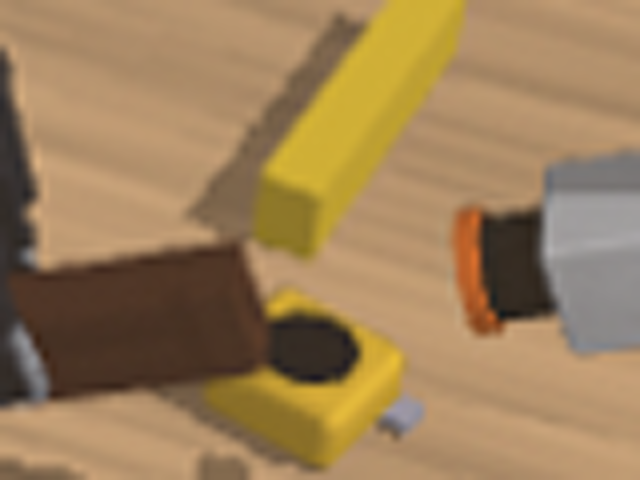

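The residuals are under 1 mm. The tail sits at +89 mm in the tool frame, so there is no slip. The rail end centre is at crop (252,307) against a predicted (248,305). I'll remove the 0.5° roll (I gave that turn the wrong sign), let it settle and hand in.

```bash
python3 -m jog '[[[0,0,0,0,-0.5,0,255],[0,0,0,0,-0.5,0,255],[0,0,0,0,-0.5,0,255],[0,0,0,0,-0.5,0,255],[0,0,0,0,-0.5,0,255],[0,0,0,0,-0.5,0,255],[0,0,0,0,-0.5,0,255],[0,0,0,0,-0.5,0,255]]]'
python3 - <<'E'
from tgt import *
o=bot.get_obs();T=R.from_quat(o["tool_rot"]).as_matrix();p,Tt,F,L=target(.08)
e=p-o["eef_pos"];a=np.degrees(R.from_matrix(Tt@T.T).as_rotvec());print(e,a,o["joint_vel"].round(3),o["grip_width"])
if np.linalg.norm(e)<.005 and np.linalg.norm(a)<1.5: print("done",bot.job_done())
E
```

```text
clock: 11.05
eef_pos: [0.5871, 0.1886, 0.1356]
tool_rot: [0.777, -0.6, -0.151, -0.115]
ft_force: [0.8, 0.6, -2.2]
grip_width: 0.0296
[ 0.00013203 -0.00052445 -0.0005822 ] [ 0.12891254 -0.06850439  0.07169168] [ 0.001 -0.001  0.    -0.001  0.003 -0.001] 0.029625183536478174
the job is handed in; nothing more can be done
done None
```

I handed the job in at 11.05 s, with the walnut rail held steady in front of the inspection camera. I gripped it at its centre and slid it 75 mm flat out of the tunnel. Wrist force stayed under about 9 N at the readings I took. I lifted only after a picture showed its end clear of the bridge.

- **Pose:** it matches my estimate of the lens to within 1 mm and 0.2° by the arm's own readings. The end face is about 80 mm from the lens, and the rail has the same face up as it lay.
- **Grip:** the opening is 29.6 mm. The rail's tail is 89 mm from the tool, where 90 mm is expected, so it has not slipped. The joints are still.
- **Camera slant:** this is the least certain figure. My cues ranged from about 19° to 31°, with the better ones at 21–23°, so I used 22° with a heading of 104.8°. In the last picture the rail's slope came out slightly flatter than predicted. The slant could be off by a degree or two.
- **Other things:** the beech rail looked unmoved in the picture taken after the slide. I did not measure it or the other items again afterwards.
- **One slip:** I gave a small roll correction the wrong sign, which left about 0.6°, and fixed it before handing in.

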